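# Snap the filler cap onto the sink's soap filler neck and keep it pressed

### The job

Somebody topped up the sink's soap tank and left the filler's steel snap cap sitting loose on the neck of the white refill bottle. Lift the cap straight off the bottle, set it the same way up on the steel filler neck that stands in the granite, and press it down until it clicks and is fully home; do not stop at the click but keep pressing, and finish while still holding the cap pressed down firmly, without letting up. Leave the bottle standing where it is and do not disturb the soap pump, tumbler, dish or brush.

Things in the scene. Friction and masses are not known exactly. Their poses are not given: they have to be found in the camera images.
- cap: Round stainless snap cap: 44 mm diameter, 30 mm high, closed bevelled top, 60 g. Origin: centre of its open lower rim; z up through the closed top; yaw of no account. Bore 37 mm, 20 mm deep; inward lip at the rim 3 mm high, 30 mm inner diameter. Starts upright, loose (no snap, 2 mm play) on the white bottle's neck, rim 118 mm above the granite; what is just below it is narrower than the cap.
- bottle: White plastic soap refill bottle, loose, upright, 0.3 kg: body 64 mm diameter up to 78 mm, tapering to a 28 mm neck at 100 mm, a 38 mm bead at 113 to 118 mm on which the cap's rim rests, then a 26 mm spout up to 133 mm inside the cap. Origin: centre of its underside on the granite, z up. Bottle and filler may be on either side.
- filler: Steel soap filler neck fixed in the granite: rose 62 mm diameter, 5 mm thick; pedestal 40 mm diameter up to 30 mm; on it a stud 25 mm diameter up to 48 mm, bevelled top with dark centre. Four sprung steel catch balls stand out of the stud's side at 38.5 mm height, reaching out to 34 mm diameter. Origin: centre of its underside on the granite, z up.
- seat (a point): Centre of the pedestal's flat top, 30 mm above the granite on the stud's axis, z up: the cap's origin lies here when fully home.
- stud_top (a point): Centre of the stud's top, 48 mm above the granite. Pushed down, the cap's lip meets the catch balls with its rim 13 mm above home; they resist with up to 8 to 14 N over the next 4 mm. From about 8 mm above home they give way and spring out over the lip (the click: the push drops to nothing, they draw the cap down with up to 9 N); the last 1 mm is free, then the rim meets the rigid pedestal: home.
- pump: Bystander: stainless steel soap pump, loose, 60 mm diameter, 163 mm high to the top of its press button, a spout reaching 50 mm from its axis along its -x. Origin: centre of its underside.
- tumbler: Bystander: empty glass tumbler, loose, 72 mm across the mouth, 95 mm high. Origin: centre of its underside.
- dish: Bystander: small white ceramic dish, loose, 110 mm across, 28 mm high. Origin: centre of its underside.
- brush: Bystander: green plastic scrub brush lying bristles down, loose, about 190 mm long along its x (head at +x, handle at -x), 45 mm wide, 32 mm high. Origin: on the granite, midway along it.
Things that resemble listed ones, but are neither listed nor needed, are in the scene too. Leave any red or turquoise look-alike of the cap alone.

How it is judged:
On the way, in this order (a step that is already met when the one before it is completed fails the run):
1. the cap is lifted clear of the bottle's neck while the bottle stays standing (z of cap in the frame of bottle above 0.137 m and contact force between cap and bottle below 0.05 N and contact force between the fingers and cap above 0.5 N and distance of bottle from where it was at the start of the episode below 0.06 m and angle between bottle's own z axis and vertical below 0.2 rad), for 0.1 s.
2. the cap is pressed past the click and home on the filler neck (z of cap in the frame of seat between -0.004 and 0.003 m and horizontal distance between cap and seat below 0.005 m and angle between cap's own z axis and vertical below 0.1 rad), for 0.1 s.
At the end, for the whole second after the job is handed in: Cap home on the filler neck: rim within 3 mm of the pedestal top, 5 mm of its axis, upright within 0.1 rad; robot still touching it, pressing it on the filler with over 3 N throughout the last second; bottle upright (0.2 rad), within 60 mm of its start (all of step 2 and contact force between cap and filler above 3 N and contact force between any of the fingers, the arm and cap above 1 N and distance of bottle from where it was at the start of the episode below 0.06 m and angle between bottle's own z axis and vertical below 0.2 rad); the arm keeps its last pose, push and grip.
It fails at once if the pump is disturbed (moved more than 40 mm or tipped) (distance of pump from where it was at the start of the episode above 0.04 m or angle between pump's own z axis and vertical above 0.4 rad).
It fails at once if the tumbler is disturbed (moved more than 40 mm or tipped) (distance of tumbler from where it was at the start of the episode above 0.04 m or angle between tumbler's own z axis and vertical above 0.4 rad).
It fails at once if the dish is disturbed (moved more than 40 mm or tipped) (distance of dish from where it was at the start of the episode above 0.04 m or angle between dish's own z axis and vertical above 0.4 rad).
It fails at once if the brush is disturbed (moved more than 40 mm) (distance of brush from where it was at the start of the episode above 0.04 m).
It also fails if it takes over 40 s, if anything falls off the work surface, if the arm or the gripper's body presses on something with over 40 N, if the wrist force passes 120 N, or if a joint passes its speed limit or range.

### The arm

A 6-joint arm with a two-finger parallel gripper is mounted at the origin on the work surface. World frame = base frame: x ahead of the robot, y to its left, z up, the work surface at z = 0. Lengths are in m, angles in rad, forces in N, time in s.
With the tool pointing down it reaches from about 0.275 to 0.85 m from the base axis. Payload 5.2 kg.
Tool frame: the origin (TCP) lies midway between the tips of the shut fingers; the grasp point (between the pads) lies 19 mm behind it; z points along the fingers, y is the direction in which the jaws open and shut (so a half turn about z gives the same grasp; the last joint's range is limited). The gripper opens to 85 mm and grips with 20 to 120 N. Pads are 22 mm wide; open, the fingers measure 114 mm over their backs; the gripper's body (76 mm by 85 mm) begins 54 mm behind the grasp point. The pads swing forward as they close: fully open they stand 13 mm farther back than shut.
Start: joints at [-1.351, 0.259, 1.535, -0, 1.348, -0.203], TCP at [0.226, -0.502, 0.231] pointing down, gripper open.
Joint ranges: [-3.14, 3.14], [-0.91, 2.08], [0.19, 2.58], [-1.22, 4.36], [0.22, 2.71], [-3.12, 3.12]. Speed limits (rad/s): [2.57, 2.57, 3.14, 3.14, 3.14, 3.14].

### API

Orientations are given as a unit quaternion [w, x, y, z].
In Python, from rig import movep, move_straight, move_joints, command_gripper, sleep, ik, snapshot, MotionError, hand_in, read_t, read_joints, read_joint_velocities, read_joint_efforts, read_tool_pos, read_orientation, read_ft_force, read_ft_torque, read_opening gives the robot as it stands. Calls block until the motion is done:
- movep(position, orientation): joint-space move of the TCP to a pose.
- move_straight(position, max_speed=0.15, orientation=None): straight line of the TCP; orientation=None keeps the orientation; max_speed is the mean speed in m/s.
- move_joints(angles): joint-space move.
- command_gripper(opening, effort=None): finger opening in m; effort is the grip in N (None keeps the last); returns when the fingers have stopped.
- sleep(seconds).
- ik(position, orientation): joint angles nearest the present ones, or None.
- snapshot(name): name is "scene" or "top" or "wrist"; returns a dict with "img" (480x640x3 uint8, red, green, blue), "depth" (480x640 float32, m along the optical axis (not along the pixel's ray), 0 where there is no reading), "fov_y" (degrees; the focal length in pixels is half the picture's height over the tangent of half this angle, whatever the lens; pixels are square), "cx", "cy" (the principal point, pixels), "eye" and "orientation" of the camera in the world; the wrist camera has in their place "mount" (4x4, takes a point from camera to tool coordinates, whose origin is the TCP and whose axes are the flange's). Camera axes: x right, y down, z forward; pixel columns grow to the right and rows downward; lengths in m; the calibration is good to about 2 mm. The wrist camera is an equidistant fisheye: a pixel r from the principal point sees the ray r / f radians off the axis. A picture is of the moment at which its call begins: read the wrist's pose just before it.
A pose or a line that the arm cannot do raises MotionError and nothing moves.
- hand_in(): hands the job in, once; it reports no verdict.
Readings, each from a call of its own:
- read_t(): time.
- read_joints(): joint angles.
- read_joint_velocities(): joint speeds.
- read_joint_efforts(): joint torques, N m.
- read_tool_pos(): TCP position.
- read_orientation(): TCP orientation.
- read_ft_force(): force on the tool from outside, world axes, zero at the start.
- read_ft_torque(): the same for the moment, N m.
- read_opening(): finger opening in m.
Only numpy, scipy, OpenCV 4.12 (cv2) and the standard library are available. Lean on these libraries where they do the work, as an engineer would, in place of code of your own. Each camera call takes 0.05 s, during which the arm holds its last target.

## Working session

There is one attempt and no reset: what is moved stays moved. The work goes in short steps, each a Python script; the robot and the scene stay as the last script left them, time stands still between calls to the robot, and variables do not carry over. Pictures are saved under pics/ and viewed, and the job is handed in when it is done.

```bash
mkdir -p pics; ls
python3 - <<'E'
from rig import *
import cv2,numpy as np
for n in ["scene","top"]:
    s=snapshot(n); cv2.imwrite(f"pics/{n}0.png",s["img"][:,:,::-1]); np.savez(f"{n}0.npz",**{k:v for k,v in s.items()})
    print(n,s["fov_y"],s["cx"],s["cy"],s["eye"],s["orientation"])
print(read_t(),read_opening(),read_orientation())
E
```

```text
pics
scene 52.67913153026127 325.83218615050816 233.16940298513833 [1.36128665 0.13235116 0.71603805] [-0.2769374   0.58321933  0.68634221 -0.33480631]
top 45.66351199696921 310.5875948869838 241.33624549105897 [0.51873374 0.00348143 1.19394737] [-0.03190675  0.71532896 -0.69772553  0.02157591]
0.1 0.08536634855989389 [-8.14340371e-04  9.77732496e-01  2.09853527e-01 -1.32023627e-05]
```

View pics/scene0.png

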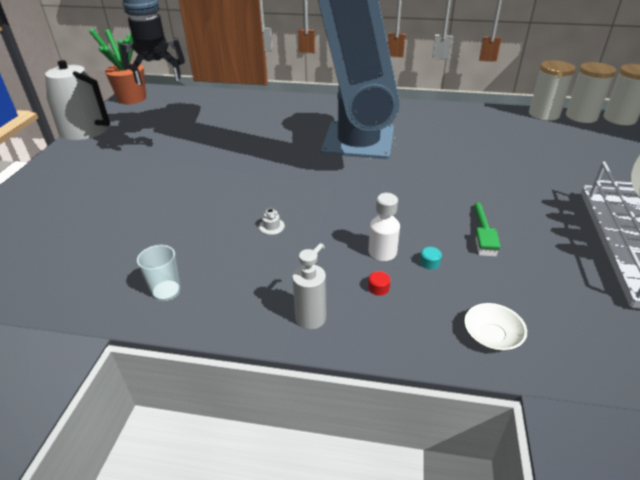

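View pics/top0.png

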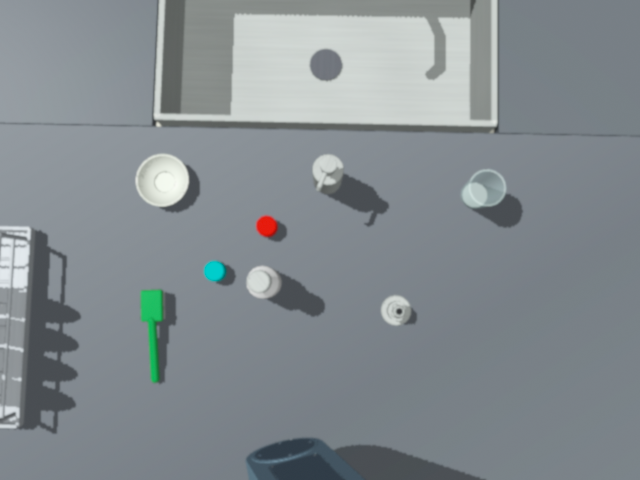

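The scene view shows the capped bottle at about (385,228) and the filler at (270,221). In the top view the cap is at (260,281) and the filler at (397,310), with the pump at (328,175). Next I'll localise them with depth.

```bash
cat > h.py <<'E'
import numpy as np,cv2
from scipy.spatial.transform import Rotation as R
def cloud(s):
    f=240/np.tan(np.radians(float(s["fov_y"]))/2)
    v,u=np.mgrid[0:480,0:640]; d=s["depth"]
    P=np.stack([(u-s["cx"])/f*d,(v-s["cy"])/f*d,d],-1)
    q=s["orientation"]; M=R.from_quat([q[1],q[2],q[3],q[0]]).as_matrix()
    return P@M.T+s["eye"]
def circ(p):
    A=np.c_[2*p,np.ones(len(p))]; b=(p**2).sum(1); x=np.linalg.lstsq(A,b,rcond=None)[0]
    return x[:2],np.sqrt(x[2]+x[0]**2+x[1]**2)
E
python3 - <<'E'
from h import *
for n,boxes in [("top",{"bottle":(235,255,295,310),"filler":(375,290,418,330),"pump":(305,150,350,200)}),("scene",{"bottle":(360,190,405,265),"filler":(255,200,290,235),"pump":(285,240,335,330)})]:
    s=np.load(n+"0.npz"); W=cloud(s)
    print(n,"table z",np.median(W[330:420,300:370,2]) if n=="top" else np.median(W[130:200,180:240,2]))
    for k,(a,b,c,d) in boxes.items():
        p=W[b:d,a:c].reshape(-1,3); z=p[:,2]; ok=s["depth"][b:d,a:c].ravel()>0;p=p[ok]
        for lo,hi in [(0.003,.012),(.02,.035),(.04,.055),(.06,.08),(.12,.139),(.139,.16)]:
            m=(p[:,2]>lo)&(p[:,2]<hi)
            if m.sum()>8:
                q=p[m]; c_,r=cv2.minEnclosingCircle(q[:,:2].astype(np.float32)); print(k,lo,hi,m.sum(),"mid",np.round(q.mean(0),4),"mec",np.round(c_,4),round(r,4),"lsq",circ(q[:,:2]),"zmax",q[:,2].max())
E
```

```text
top table z 0.00022915371301679421
bottle 0.003 0.012 314 mid [0.5187 0.1132 0.0042] mec [0.5246 0.1169] 0.0803 lsq (array([0.5210204 , 0.11697577]), np.float64(0.053957335220760815)) zmax 0.010300195618026198
bottle 0.02 0.035 12 mid [0.5221 0.0848 0.027 ] mec [0.5178 0.0919] 0.0229 lsq (array([0.52138476, 0.11325297]), np.float64(0.031407948784490616)) zmax 0.03399917868763169
bottle 0.04 0.055 15 mid [0.5283 0.0881 0.048 ] mec [0.5248 0.0982] 0.0278 lsq (array([0.52127841, 0.11397452]), np.float64(0.032071755535143714)) zmax 0.05480817052203668
bottle 0.06 0.08 89 mid [0.5216 0.1024 0.076 ] mec [0.5214 0.1132] 0.0318 lsq (array([0.52124395, 0.11334183]), np.float64(0.030587129424855506)) zmax 0.07996672086085055
bottle 0.12 0.139 18 mid [0.5244 0.0971 0.1304] mec [0.5239 0.1055] 0.0198 lsq (array([0.5221369 , 0.11409138]), np.float64(0.02167250700453488)) zmax 0.13894465544074053
bottle 0.139 0.16 443 mid [0.5222 0.1137 0.1479] mec [0.5222 0.1139] 0.0219 lsq (array([0.52215852, 0.11376613]), np.float64(0.015418463838030999)) zmax 0.1546000844535611
filler 0.003 0.012 445 mid [ 0.4
[... 3546 characters left out ...]
 0.055 175 mid [ 0.7643 -0.0058  0.0477] mec [ 0.7464 -0.0096] 0.0294 lsq (array([ 0.74198437, -0.01053135]), np.float64(0.029221171707109098)) zmax 0.054983414592755575
pump 0.06 0.08 243 mid [ 0.7642 -0.0053  0.0701] mec [ 0.744  -0.0099] 0.0299 lsq (array([ 0.74190857, -0.0104018 ]), np.float64(0.029346903881387693)) zmax 0.07995816207479489
pump 0.12 0.139 163 mid [ 0.7483 -0.009   0.1303] mec [ 0.743  -0.0106] 0.0138 lsq (array([ 0.74406249, -0.00991651]), np.float64(0.009992405568101765)) zmax 0.13898407655891576
pump 0.139 0.16 130 mid [ 0.734  -0.0033  0.1544] mec [0.7282 0.0008] 0.0346 lsq (array([ 0.72923832, -0.00835516]), np.float64(0.024490520442832855)) zmax 0.15997658280743854
```

Run:
```python
from rig import *
import cv2,numpy as np
q=[0,1,0,0]
for k,(x,y,z) in {"f":(0.472,-0.1575,0.22),"b":(0.5235,0.1135,0.25)}.items():
    movep([x,y,z],q)
    p,o=read_tool_pos(),read_orientation()
    s=snapshot("wrist"); print(k,p,o,read_t(),s["fov_y"],s["cx"],s["cy"])
    if k=="f":print(s["mount"])
    cv2.imwrite(f"pics/w_{k}.png",s["img"][:,:,::-1]); np.savez(f"w_{k}.npz",p=p,o=o,**s)
print(read_ft_force(),read_joints())
```

```text
f [ 0.47193478 -0.15824958  0.22001283] [ 2.13094438e-04  9.99999953e-01 -2.18681131e-04 -1.43934965e-08] 1.7083 65.70646984690485 319.8418240014 232.68023812349864
[[ 4.77173235e-04 -9.53022020e-01 -3.02900647e-01  7.75300852e-02]
 [ 9.99999623e-01  2.35013021e-04  8.35919215e-04  1.36362687e-04]
 [-7.25463823e-04 -3.02900932e-01  9.53021773e-01 -1.42435857e-01]
 [ 0.00000000e+00  0.00000000e+00  0.00000000e+00  1.00000000e+00]]
b [0.52357499 0.11234017 0.24976997] [ 3.92600953e-04  9.99999833e-01 -3.84013794e-04 -1.79656381e-04] 2.8333 65.70646984690485 319.8418240014 232.68023812349864
[ 0.56973378 -0.59347084 -0.89570785] [ 2.77097878e-03  2.20892228e-01  1.53899501e+00 -6.50804395e-04
  1.38213229e+00  1.57528994e+00]
```

View pics/w_f.png

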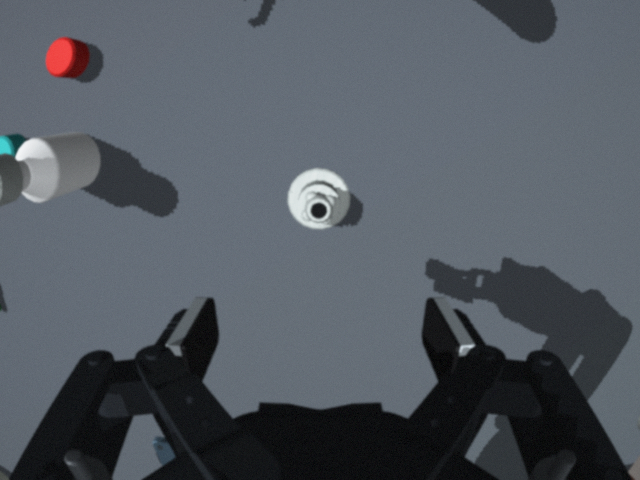

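View pics/w_b.png

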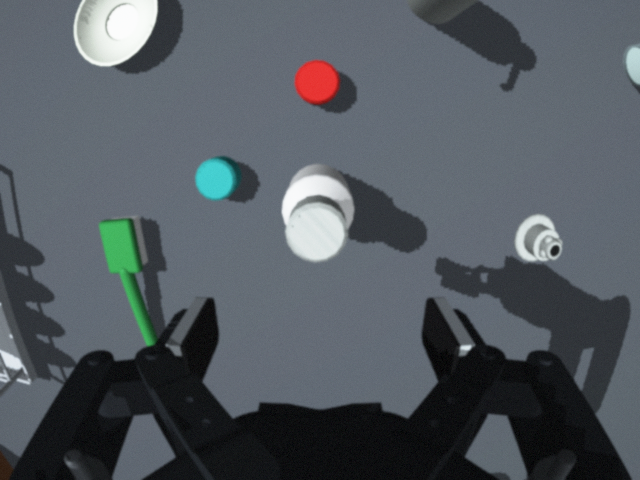

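```bash
cat >> h.py <<'E'
def wcloud(s):
    f=240/np.tan(np.radians(float(s["fov_y"]))/2)
    v,u=np.mgrid[0:480,0:640]; d=s["depth"]
    x=u-s["cx"];y=v-s["cy"];r=np.hypot(x,y)+1e-9;t=r/f
    k=np.tan(t)/r
    P=np.stack([x*k*d,y*k*d,d],-1)
    M=s["mount"];P=P@M[:3,:3].T+M[:3,3]
    q=s["o"];return P@R.from_quat([q[1],q[2],q[3],q[0]]).as_matrix().T+s["p"]
E
python3 - <<'E'
from h import *
for n,c0,bands in [("w_f",(0.472,-0.1575),[(.003,.008),(.025,.033),(.036,.041),(.046,.051)]),("w_b",(0.5235,.1132),[(.02,.07),(.12,.14),(.145,.152)])]:
    s=np.load(n+".npz"); W=wcloud(s); p=W.reshape(-1,3); p=p[s["depth"].ravel()>0]
    print(n,np.median(p[np.abs(p[:,2])<.01][:,2]))
    near=np.hypot(*(p[:,:2]-c0).T)<.04
    for lo,hi in bands:
        q=p[near&(p[:,2]>lo)&(p[:,2]<hi)]
        if len(q)<10: continue
        c_,r=cv2.minEnclosingCircle(q[:,:2].astype(np.float32)); print(lo,len(q),"mean",q.mean(0).round(4),"mec",np.round(c_,4),round(r,4),"lsq",circ(q[:,:2]),"z",np.median(q[:,2]))
E
```

```text
w_f -0.00014223726180451202
0.003 1344 mean [ 0.4757 -0.1576  0.0047] mec [ 0.4703 -0.1575] 0.0314 lsq (array([ 0.46917575, -0.15750719]), np.float64(0.026413899626273035)) z 0.004714938570290164
0.025 594 mean [ 0.4752 -0.1575  0.0296] mec [ 0.4703 -0.1576] 0.0202 lsq (array([ 0.46996177, -0.15768184]), np.float64(0.0172632073892536)) z 0.029730476457010074
0.036 62 mean [ 0.4763 -0.1567  0.0397] mec [ 0.4699 -0.1574] 0.0173 lsq (array([ 0.4697811 , -0.15760451]), np.float64(0.014964238720997822)) z 0.03997492670635894
0.046 485 mean [ 0.4707 -0.1574  0.0478] mec [ 0.4706 -0.1576] 0.012 lsq (array([ 0.47056747, -0.1574125 ]), np.float64(0.007833820339644805)) z 0.04785550599327387
w_b -0.00011840789357475678
0.02 377 mean [0.5493 0.1126 0.0469] mec [0.5362 0.1123] 0.0285 lsq (array([0.52172584, 0.11370495]), np.float64(0.03159212409729444)) z 0.047988159770737476
0.12 293 mean [0.541  0.1136 0.1306] mec [0.531  0.1137] 0.0202 lsq (array([0.52278484, 0.11426997]), np.float64(0.021468606939690597)) z 0.1309597971739282
0.145 2782 mean [0.5236 0.1143 0.1476] mec [0.5225 0.1143] 0.0222 lsq (array([0.52325075, 0.11431744]), np.float64(0.014937343851617567)) z 0.14768792886372706
```

The wrist views show the filler at (319,205) and the cap on the bottle at (317,232). The wrist and top cameras agree: cap (0.5225, 0.114), filler (0.4703, -0.1576). The scene camera differs by about 3–5 mm in x, so I'll go with the first two. Next is the grasp.

Run:
```python
from rig import *
import cv2,numpy as np
q=[0,1,0,0]
movep([0.5225,0.114,0.20],q); sleep(0.2); print(read_tool_pos())
move_straight([0.5225,0.114,0.111],0.08); sleep(0.2); print(read_tool_pos(),read_ft_force())
command_gripper(0.03,90); sleep(0.2)
print(read_opening(),read_ft_force(),read_tool_pos(),read_t())
p,o=read_tool_pos(),read_orientation()
s=snapshot("wrist"); cv2.imwrite("pics/w_g.png",s["img"][:,:,::-1])
s=snapshot("scene"); cv2.imwrite("pics/s_g.png",cv2.resize(s["img"][100:340,180:500,::-1],(640,480)))
```

```text
[0.5237852  0.11359061 0.20188568]
[0.52278645 0.11402058 0.11146125] [0.56440103 0.09150173 0.50328381]
0.04227430330327567 [-0.33869922  0.87260036  5.46711897] [0.52293381 0.11404852 0.11145441] 5.4917
```

View pics/s_g.png

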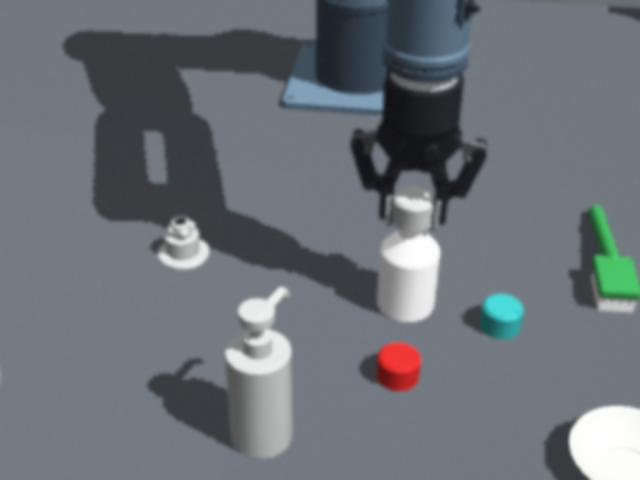

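The enlarged scene view shows the fingers either side of the cap at about (412,212), with the bottle standing. The opening reads 42 mm on a 44 mm cap, so it is gripped. Now I'll lift straight up.

Run:
```python
from rig import *
import cv2,numpy as np
move_straight([0.5225,0.114,0.165],0.08); sleep(0.25)
print(read_tool_pos(),read_opening(),read_ft_force(),read_t())
move_straight([0.5225,0.114,0.19],0.1); sleep(0.1)
s=snapshot("scene"); cv2.imwrite("pics/s_l.png",cv2.resize(s["img"][100:340,180:500,::-1],(640,480))); np.savez("s_l.npz",**s)
p,o=read_tool_pos(),read_orientation()
w=snapshot("wrist"); np.savez("w_l.npz",p=p,o=o,**w);cv2.imwrite("pics/w_l.png",w["img"][:,:,::-1])
print(p)
```

```text
[0.5222132  0.1139966  0.16448913] 0.04192204853796767 [ 0.04479463 -0.91240455 -0.40794505] 6.6667
[0.5220045  0.11397762 0.18927756]
```

View pics/s_l.png

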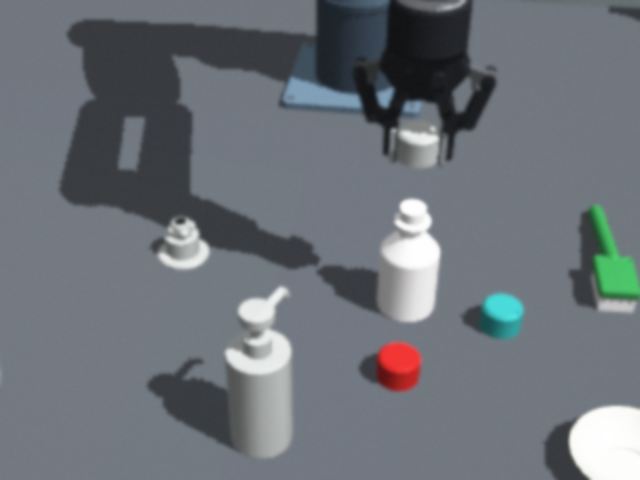

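View pics/w_l.png

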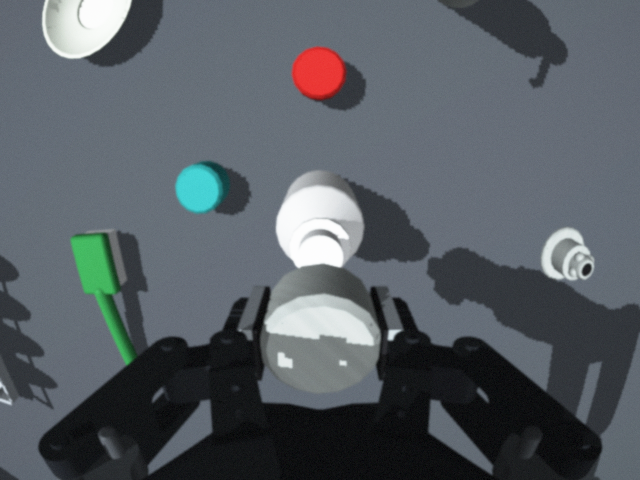

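Run:
```python
from h import *
s=np.load("w_l.npz"); W=wcloud(s); p=W.reshape(-1,3); p=p[s["depth"].ravel()>0]
c0=s["p"][:2]
near=(np.abs(p[:,0]-c0[0])<.026)&(np.abs(p[:,1]-c0[1])<.019)&(p[:,2]>.17)&(p[:,2]<.26)
q=p[near]; print(len(q), np.histogram(q[:,2],bins=np.arange(.17,.262,.005)))
zt=np.percentile(q[:,2],90);t=q[(q[:,2]>.2215)&(q[:,2]<.232)]
print(zt,t.min(0),t.max(0),t.mean(0))
# side
sd=q[(q[:,2]>.2)&(q[:,2]<.218)]
if len(sd)>10: print("side",len(sd),circ(sd[:,:2]),sd.min(0),sd.max(0))
A=np.c_[t[:,:2],np.ones(len(t))];print("plane",np.linalg.lstsq(A,t[:,2],rcond=None)[0])
s=np.load("s_l.npz");W=cloud(s);q=W[s["depth"]>0]
m=(np.abs(q[:,0]-c0[0])<.04)&(np.abs(q[:,1]-c0[1])<.018)
for lo,hi in[(.0,.02),(.12,.135),(.196,.21),(.2,.215)]:
    t=q[m&(q[:,2]>lo)&(q[:,2]<hi)]
    if len(t)>8: print(lo,len(t),circ(t[:,:2]),t[:,2].min())
```

```text
12100 (array([   0,    0,    0,    0,    3,  354,  482,  490,  585,  620, 2412,
       6917,    0,    0,    0,    1,   21,  215]), array([0.17 , 0.175, 0.18 , 0.185, 0.19 , 0.195, 0.2  , 0.205, 0.21 ,
       0.215, 0.22 , 0.225, 0.23 , 0.235, 0.24 , 0.245, 0.25 , 0.255,
       0.26 ]))
0.22627377169869084 [0.50063621 0.09499378 0.22150319] [0.54462227 0.13297531 0.22757912] [0.52575697 0.11386583 0.22534098]
side 1922 (array([0.52237997, 0.11369716]), np.float64(0.021392211884313818)) [0.53217109 0.09497887 0.20001765] [0.5445854  0.13289641 0.21799594]
plane [-0.03199195 -0.00110935  0.24228729]
0.0 129 (array([0.547162  , 0.11390926]), np.float64(0.012973880440457834)) 5.517159665602289e-05
0.12 143 (array([0.52601528, 0.11253803]), np.float64(0.010620286738609756)) 0.1200022835650757
0.196 108 (array([0.52743893, 0.11246411]), np.float64(0.01853045163996131)) 0.19607129621400088
0.2 122 (array([0.52706539, 0.11238242]), np.float64(0.018961322886520013)) 0.2000028933713235
```

The scene view shows the cap held clear at (418,145) and the bottle upright at (408,262). The wrist view shows the cap level between the pads. The cap's axis is within 0.6 mm of the TCP in x, and its rim is about 7 mm above the TCP. Now I'll move over the filler.

Run:
```python
from rig import *
from h import *
s=np.load("w_l.npz"); W=wcloud(s); p=W[s["depth"]>0]
m=(np.hypot(p[:,0]-.5226,p[:,1]-.1139)<.014)&(p[:,2]>.215)&(p[:,2]<.235); t=p[m]
print("plane",np.linalg.lstsq(np.c_[t[:,:2]-[.5226,.1139],np.ones(len(t))],t[:,2],rcond=None)[0])
q=[0,1,0,0]
movep([0.470,-0.1575,0.14],q); sleep(0.2); print(read_tool_pos())
move_straight([0.470,-0.1575,0.056],0.08); sleep(0.3)
p,o=read_tool_pos(),read_orientation(); print(p,o,read_ft_force(),read_opening(),read_t())
w=snapshot("wrist"); np.savez("w_h.npz",p=p,o=o,**w);cv2.imwrite("pics/w_h.png",w["img"][:,:,::-1])
s=snapshot("scene"); np.savez("s_h.npz",**s); cv2.imwrite("pics/s_h.png",cv2.resize(s["img"][150:270,190:350,::-1],(640,480),interpolation=cv2.INTER_CUBIC))
s0=np.load("scene0.npz")
for nm,W,d in [("wrist",wcloud(np.load("w_h.npz")),w["depth"]),("scene",cloud(s),s["depth"]),("scene0",cloud(s0),s0["depth"])]:
    P=W[d>0]; m=(np.abs(P[:,0]-.472)<.04)&(np.abs(P[:,1]+.1575)<.0185)
    for lo,hi in[(.010,.028),(.064,.084),(.089,.1)]:
        t=P[m&(P[:,2]>lo)&(P[:,2]<hi)]
        if len(t)>8: print(nm,lo,len(t),circ(t[:,:2]),t.min(0).round(4),t.max(0).round(4))
```

```text
plane [0.00071824 0.00042479 0.22568657]
[ 0.47056788 -0.156397    0.14026983]
[ 0.47016914 -0.15759959  0.05630167] [1.75583615e-04 9.99999943e-01 1.95195705e-05 2.87574012e-04] [ 1.05274507  0.5895822  -0.4134894 ] 0.04227996158575555 10.05
wrist 0.01 677 (array([ 0.47033201, -0.15737361]), np.float64(0.01962354432964295)) [ 0.4764 -0.176   0.0101] [ 0.4904 -0.1391  0.028 ]
wrist 0.064 1990 (array([ 0.47049583, -0.15786309]), np.float64(0.021396936168569615)) [ 0.4809 -0.176   0.064 ] [ 0.4929 -0.139   0.084 ]
wrist 0.089 8936 (array([ 0.47250284, -0.15767758]), np.float64(0.014484193823103429)) [ 0.4481 -0.176   0.089 ] [ 0.4927 -0.139   0.0946]
scene 0.01 100 (array([ 0.47331203, -0.1588159 ]), np.float64(0.018591102166730156)) [ 0.4706 -0.175   0.0101] [ 0.4934 -0.1392  0.0277]
scene 0.064 111 (array([ 0.47567073, -0.15868889]), np.float64(0.01836850795638339)) [ 0.4769 -0.1758  0.0646] [ 0.4958 -0.1397  0.0836]
scene 0.089 155 (array([ 0.47530281, -0.15874189]), np.float64(0.014934421829207314)) [ 0.4528 -0.176   0.0893] [ 0.4966 -0.1405  0.0964]
scene0 0.01 98 (array([ 0.47491346, -0.15860104]), np.float64(0.017070634661024046)) [ 0.4709 -0.1754  0.0101] [ 0.4942 -0.1392  0.0276]
```

View pics/s_h.png

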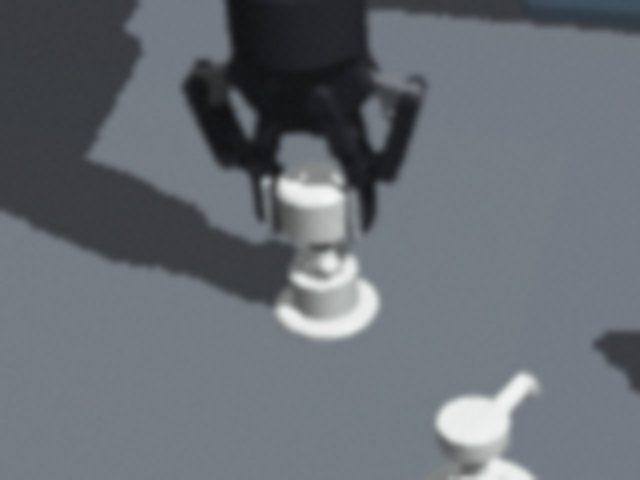

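View pics/w_h.png

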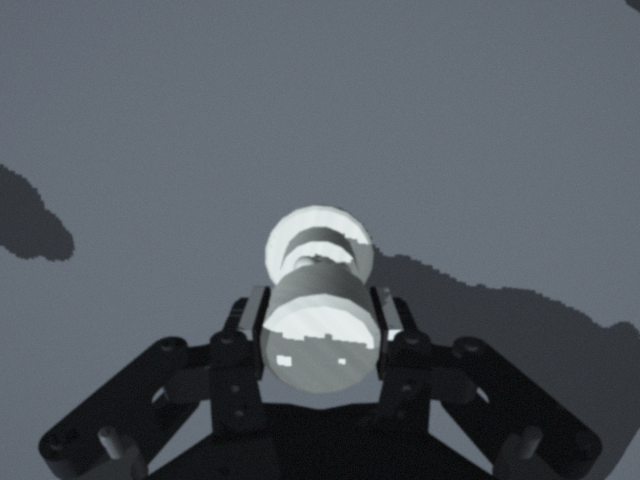

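Both views show the cap directly above the stud. The scene view has the cap at (318,205) over the filler at (325,285). The wrist fit gives the cap and pedestal axes within about 0.5 mm. I'll press down with force monitoring.

Run:
```python
from rig import *
import numpy as np
command_gripper(0.03,110)
move_straight([0.470,-0.1575,0.041],0.06); sleep(.1)
print(read_tool_pos(),read_ft_force())
z=0.041
while z>0.012:
    z-=0.0015
    move_straight([0.470,-0.1575,z],0.03); sleep(.05)
    f=read_ft_force();p=read_tool_pos(); print(round(z,4),p.round(4),f.round(1),round(read_opening(),4),round(read_t(),2))
    if abs(f[0])+abs(f[1])>20 or f[2]>32: print("stop");break
    if p[2]<0.0245 and f[2]>18: print("home?");break
```

```text
[ 0.46999465 -0.15749801  0.04086587] [-0.3050737   0.15403605 -1.1299381 ]
0.0395 [ 0.4701 -0.1575  0.0396] [-0.5 -1.1 -0.4] 0.0421 11.17
0.038 [ 0.47   -0.1575  0.038 ] [ 0.5  1.  -0.5] 0.0421 11.47
0.0365 [ 0.47   -0.1575  0.0365] [ 0.3  0.  -0. ] 0.0419 11.77
0.035 [ 0.4703 -0.1574  0.0353] [-0.1  2.4  4.5] 0.042 12.07
0.0335 [ 0.4705 -0.1577  0.034 ] [0.5 0.9 5.2] 0.0418 12.37
0.032 [ 0.4703 -0.1575  0.0321] [2.5 2.  3.6] 0.0417 12.67
0.0305 [ 0.47   -0.1574  0.0302] [ 3.4  1.8 -2.3] 0.0417 12.97
0.029 [ 0.4695 -0.1573  0.0282] [  2.7   0.4 -10.2] 0.0418 13.27
0.0275 [ 0.4696 -0.1573  0.0269] [  3.8  -0.  -14.3] 0.0416 13.57
0.026 [ 0.4697 -0.1572  0.0258] [  1.7   1.5 -10.4] 0.0417 13.87
0.0245 [ 0.4701 -0.1578  0.025 ] [-0.3  1.1 -1.9] 0.0419 14.17
0.023 [ 0.4704 -0.158   0.0235] [-0.7 -0.3  3.2] 0.042 14.47
0.0215 [ 0.4705 -0.158   0.0234] [-5.1  1.8 19.1] 0.0418 14.77
home?
```

The force rose, dropped to a downward pull as the balls clicked over, then met the rigid stop. That happened at TCP z of about 23.4 mm, where home was expected. I'll check that the push holds.

Run:
```python
from rig import *
from h import *
move_straight([0.470,-0.1575,0.0208],0.03)
for i in range(8):
    sleep(.25); print(read_tool_pos().round(4),read_ft_force().round(1),round(read_opening(),4),round(read_t(),2))
p,o=read_tool_pos(),read_orientation()
w=snapshot("wrist");s=snapshot("scene")
cv2.imwrite("pics/w_e.png",w["img"][:,:,::-1]);cv2.imwrite("pics/s_e.png",s["img"][:,:,::-1])
P=wcloud(dict(p=p,o=o,**w))[w["depth"]>0]
m=(np.hypot(P[:,0]-.4703,P[:,1]+.1576)<.014)&(P[:,2]>.03)&(P[:,2]<.08);t=P[m]
print("top plane",np.linalg.lstsq(np.c_[t[:,:2]-[.4703,-.1576],np.ones(len(t))],t[:,2],rcond=None)[0])
m=(np.abs(P[:,0]-.472)<.04)&(np.abs(P[:,1]+.1575)<.0185);t=P[m&(P[:,2]>.038)&(P[:,2]<.054)];print("cap side",circ(t[:,:2]))
Q=cloud(s)[s["depth"]>0];m=(np.hypot(Q[:,0]-.525,Q[:,1]-.1125)<.045)
for lo,hi in[(.02,.035),(.06,.078),(.12,.14)]:
    t=Q[m&(Q[:,2]>lo)&(Q[:,2]<hi)];print("bottle",lo,len(t),circ(t[:,:2]))
```

```text
[ 0.4705 -0.158   0.0234] [-6.2  3.3 25.7] 0.0416 15.27
[ 0.4705 -0.158   0.0234] [-7.9  2.  26.8] 0.0418 15.52
[ 0.4705 -0.158   0.0234] [-7.6  2.4 26. ] 0.0419 15.77
[ 0.4705 -0.158   0.0234] [-6.9  2.5 26.5] 0.0417 16.02
[ 0.4705 -0.158   0.0234] [-7.   3.  25.4] 0.0417 16.27
[ 0.4705 -0.158   0.0234] [-6.8  1.6 25.5] 0.042 16.52
[ 0.4705 -0.158   0.0234] [-7.2  2.  26.6] 0.0418 16.77
[ 0.4705 -0.158   0.0234] [-7.5  2.9 26.8] 0.0415 17.02
top plane [ 0.00084394 -0.00012502  0.05982714]
cap side (array([ 0.47071325, -0.15819984]), np.float64(0.021420759223622642))
bottle 0.02 151 (array([0.52417682, 0.11194004]), np.float64(0.031009851879366043))
bottle 0.06 191 (array([0.52427011, 0.11173744]), np.float64(0.030851096603155808))
bottle 0.12 137 (array([0.52629064, 0.11221601]), np.float64(0.010528908391747683))
```

View pics/s_e.png

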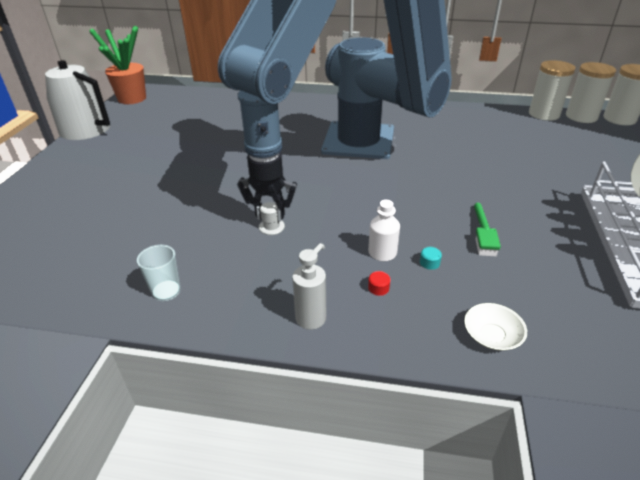

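View pics/w_e.png

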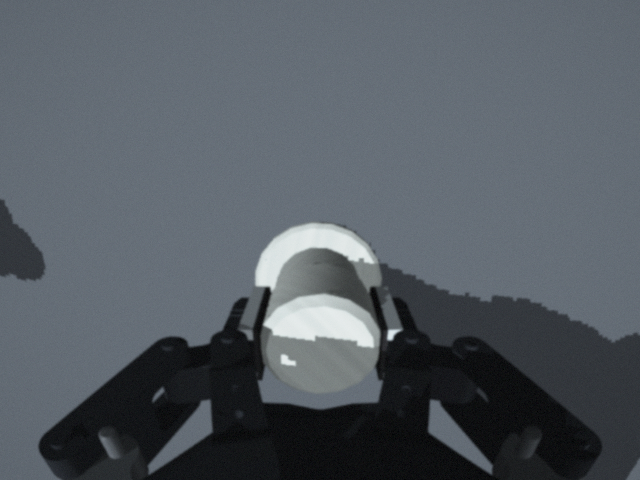

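The scene view shows the cap seated on the filler at (269,215), the bottle standing at (385,235), and the pump, tumbler, dish and brush where they were. In the wrist view the cap hides the stud and pedestal. The cap's top is at 59.8 mm (60 expected) and level, with a steady push of about 26 N. I'm handing in.

Run:
```python
from rig import *
print(read_t(),read_ft_force()); print(hand_in())
```

```text
17.1167 [-7.33330998  3.16656606 25.37560451]
the job is handed in; nothing more can be done
None
```

I lifted the cap straight off the bottle, set it on the filler neck and pressed it through the click until it was home. I handed the job in at 17.1 s, with the gripper still holding the cap and pressing down at about 26 N. `hand_in()` gives no verdict, so I don't have a judged result.

- **Cap:** its top measured 59.8 mm above the granite (60 mm expected when home). It is level to about 0.001 rad and its axis is within about 0.7 mm of the filler's.
- **Push:** the force read 25–27 N for 2 s before hand-in. About 7 N of sideways force was also present.
- **Bottle and bystanders:** the bottle is upright and has moved no more than about 1 mm. The pump, tumbler, dish and brush look unmoved in the final picture; I did not measure them.
- **Disagreement:** the scene camera placed objects 3–5 mm farther out in x than the wrist and top cameras. I used the wrist and top values, and the cap seated cleanly there.

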